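# Slide the serving board out over the edge of the buffet riser

## Robot

A 7-joint arm with a two-finger parallel gripper is mounted at the origin on the work surface. World frame = base frame: x ahead of the robot, y to its left, z up, the work surface at z = 0. Lengths are in m, angles in rad, forces in N, time in s.
With the tool pointing down it reaches from about 0.35 to 0.9 m from the base axis. Payload 8.1 kg.
Tool frame: the origin (TCP) lies at the very end of the fingers, on their centre line; the grasp point (between the pads) lies 19 mm behind it (arm.grasp_offset is the distance from the TCP to the grasp point, in m); z points along the fingers, y is the direction in which the jaws open and shut (so a half turn about z gives the same grasp; the last joint's range is limited). The gripper opens to 92 mm and grips with 3 to 60 N. Pads are 19 mm wide; open, the fingers measure 130 mm over their backs; the gripper's body (75 mm by 190 mm) begins 47 mm behind the grasp point.
Start: joints at [1.035, 0.434, 0.025, 1.573, -0.012, 1.134, -0.075], TCP at [0.262, -0.567, 0.227] pointing down, gripper open.
Joint ranges: [-2.62, 2.62], [-0.44, 2.09], [-1.27, 1.32], [0.08, 2.57], [-1.32, 4.46], [0.12, 2], [-2.74, 2.74]. Speed limits (rad/s): [2.22, 2.22, 3.01, 3.01, 3.14, 3.14, 3.14].

## Interface

Orientations are given as a rotation vector (axis times angle).
In Python, from cell import arm, eyes, workorder gives the robot as it stands.
- The arm moves only by the shell command python3 -m inch 'ROWS' [FORCE]. ROWS is JSON, a list that holds one entry, the list of rows, each a list of 5 numbers: the closure, from 0 (fully open) to 1 (shut), then the shift along the tool's x, y, z in mm, then the turn about the tool's z in degrees. A call has 1 to 12 rows; each row shifts and turns the pose as measured when the row begins, along the tool's axes as they then stand; what a row does not reach is not made up. A row lasts 1/10 s, in which the tool goes at most 50 mm and 8.59 degrees, less where a joint would pass 70% of its speed; a pose out of reach is approached as far as the arm can. A call with a gripper value outside its range is refused whole. The fingers move at their own pace and stop on an object; FORCE is the grip in N (left out, the last holds). Time passes only in rows, so rows that do not move let the fingers close. It gives the time, the measured TCP pose, the force and the opening at its end, in the units of the state.
- arm.observe(): the state, without advancing time (a new reading comes with each control period).
- eyes.get_image(name): name is "side" or "top"; returns a dict with "frame" (384x512x3 uint8, blue, green, red), "intrinsics" (3x3 intrinsics, pixels), "rvec" (rotation vector, rad) and "tvec" (3), from world to camera coordinates, as OpenCV has them. Camera axes: x right, y down, z forward; pixel columns grow to the right and rows downward; lengths in m; the calibration is good to about 2 mm. A picture is of the moment at which its call begins. There is no depth.
- workorder.sign_off(): hands the job in, once; it reports no verdict.
The state is a dict: "clock": time; "joints": joint angles; "dq": joint speeds; "joint_efforts": joint torques, N m; "position": TCP position; "ee_rot": TCP orientation; "force": force on the tool from outside, world axes, zero at the start; "ft_torque": the same for the moment, N m; "width": opening from 0.0 (shut) to 1.0 (fully open).
Only numpy, scipy, OpenCV 4.12 (cv2) and the standard library are available. Lean on these libraries where they do the work, as an engineer would, in place of code of your own. Each camera call takes 0.05 s, during which the arm holds its last target.

## Task

Push the thin serving board along the top of the riser, away from the robot, until it sticks out 4 cm past the riser's far long edge and sits square to that edge, so that the person across the table can get their fingers under it. Only push it: the board must stay flat on the riser and not be lifted or tipped, and it must not reach past the riser's ends. Leave the jar, the bowl and the cookie cutter where they stand, and let go of the board at the end.

Things in the scene. Friction and masses are not known exactly. Their poses are not given: they have to be found in the camera images.
- riser: fixed dark wooden buffet riser (a low bench on two end legs) on the table: 300 mm deep (its x), 500 mm long (its y), flat top 60 mm above the table. Origin at the centre of its underside, on the table; x points across it to the far long edge (away from the robot, within about 0.4 rad of the robot's own forward direction), y along its length, z up. It does not move.
- riser_edge (a point): middle of the riser's far long top edge, 150 mm along x from the riser's origin and at the height of its top (60 mm); axes as the riser's. The board is to stick out past this edge, to +x.
- board: loose thin rectangular serving board of light wood, lying flat on the riser's top: 160 mm (its x) by 180 mm (its y), 10 mm thick, about 0.2 kg. Origin at the centre of its underside; x points to its far edge (the one that is to stick out), z up. It starts wholly on the riser and a little skewed to it, with at least 40 mm of free riser top behind the middle of its near edge. It slides with ordinary dry friction and stays where it is left.
- board_lip (a point): middle of the board's far edge, on its underside, 80 mm along x from the board's origin; axes as the board's. The near edge that faces the robot is 160 mm behind it.
- jar: closed jam jar, 68 mm across, about 115 mm tall, standing on the riser's top towards one of its ends (either). Origin at the centre of its underside. Leave it alone.
- bowl: small white bowl, 90 mm across, 50 mm tall, standing on the riser's top towards the other end. Origin at the centre of its underside. Leave it alone.
- cutter: round steel cookie cutter, an open ring 64 mm across and 30 mm tall, standing on the table beyond the riser's far edge, lower than the riser's top. Origin at the centre of its underside. Leave it alone.
Not all that is in view belongs to the job. Several things have the shape of the board; the one meant has the colours described above.

How it is judged:
By the outcome, as a careful person would: the job done as asked, in the order asked, and still so for the second after the job is handed in, with the robot touching nothing.
It also fails if it takes over 43 s, if anything falls off the work surface, if the arm or the gripper's body presses on something with over 40 N, if the wrist force passes 120 N, or if a joint passes its speed limit or range.

## Working session

There is one attempt and no reset: what is moved stays moved. The work goes in short steps, Python scripts to look and compute and a shell command to move; the robot and the scene stay as the last step left them, time stands still between calls to the robot, and variables do not carry over. Pictures are saved under pics/ and viewed, and the job is handed in when it is done.

```bash
ls; mkdir -p pics
python3 - <<'E'
from cell import arm, eyes
import cv2
print(arm.observe())
for n in("side","top"):
    d=eyes.get_image(n); cv2.imwrite(f"pics/{n}0.png",d["frame"]); print(n,d["intrinsics"],d["rvec"],d["tvec"])
E
```

```text
pics
{'clock': 0.0, 'joints': array([ 1.03544432,  0.43524346,  0.02495069,  1.57409251, -0.01158858,
        1.13398028, -0.07506619]), 'dq': array([-0.00023247,  0.00037561,  0.00011196,  0.00038485, -0.00013427,
       -0.00173249, -0.0015429 ]), 'joint_efforts': array([ 1.98068547e-04, -6.67855239e+01,  9.85229574e-01, -3.14456785e+01,
       -6.04183367e-02,  4.27922665e-02,  1.64908761e-04]), 'position': array([ 0.26185148, -0.56694581,  0.22593376]), 'ee_rot': array([-3.06687087e+00, -6.74133663e-01,  7.51914874e-04]), 'force': array([ 1.181391  , -0.640702  , -0.61183182]), 'ft_torque': array([-0.02303601, -0.05772948, -0.03272526]), 'width': 1.001240694215151}
side [[451.85598709   0.         263.09447545]
 [  0.         451.85598709 204.58542116]
 [  0.           0.           1.        ]] [ 0.77070472 -2.5449055   1.13765276] [0.49304513 0.31523904 0.98415194]
top [[382.71152998   0.         254.96760905]
 [  0.         382.71152998 190.56089805]
 [  0.           0.           1.        ]] [ 2.16391373 -2.14409554  0.11100182] [-0.09108114  0.6650467   0.97506697]
```

View pics/side0.png

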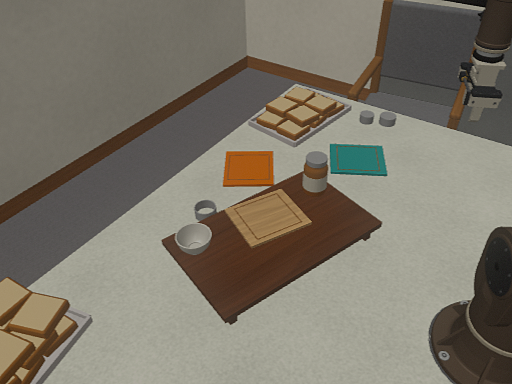

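View pics/top0.png

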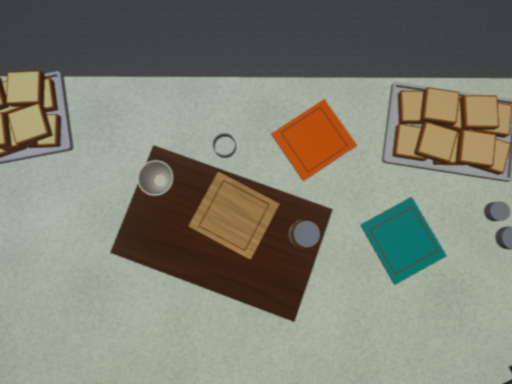

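The light-wood board lies on the dark riser at top (234,215) and side (268,216). Things that could be mistaken for it are the orange board at top (314,140), the teal board at (403,240) and the bread slices on the trays at about (25,115) and (450,130). I choose the light-wood board on the riser. The jar is at (306,234), the bowl at (156,178) and the cutter at (224,145).

```bash
cat > h.py <<'E'
from cell import arm, eyes
import cv2, numpy as np
from scipy.spatial.transform import Rotation as R
def ray(d,px,z):
    px=np.asarray(px,float).reshape(-1,2)
    Rm=cv2.Rodrigues(np.asarray(d["rvec"],float))[0]; t=np.asarray(d["tvec"],float).ravel()
    c=-Rm.T@t
    v=(Rm.T@np.linalg.inv(d["intrinsics"])@np.c_[px,np.ones(len(px))].T).T
    return (c+v*((z-c[2])/v[:,2])[:,None])
def proj(d,P):
    return cv2.projectPoints(np.asarray(P,float).reshape(-1,3),np.asarray(d["rvec"],float),np.asarray(d["tvec"],float),d["intrinsics"],None)[0].reshape(-1,2)
def big(m,near=None):
    cs,_=cv2.findContours(m,cv2.RETR_EXTERNAL,cv2.CHAIN_APPROX_NONE)
    return max(cs,key=cv2.contourArea)
def masks(d):
    hsv=cv2.cvtColor(d["frame"],cv2.COLOR_BGR2HSV)
    f=d["frame"].astype(int)
    H,S,V=[hsv[...,i] for i in range(3)]
    board=((H>=8)&(H<=22)&(S>70)&(V>110)).astype(np.uint8)*255
    dark=((H<=15)|(H>=170))&(V<100)&(S>90)
    return board,dark.astype(np.uint8)*255
def rect(xy):
    (c,s,a)=cv2.minAreaRect((xy[:,:2]*1000).astype(np.float32)); return c,s,a
E
python3 - <<'E'
from h import *
for n in("top","side"):
    d=eyes.get_image(n); b,k=masks(d)
    if n=="top":
        roi=np.zeros_like(b); roi[130:340,100:345]=255
    else:
        roi=np.zeros_like(b); roi[170:330,150:400]=255
    b&=roi;k&=roi
    b=cv2.morphologyEx(b,cv2.MORPH_CLOSE,np.ones((5,5)))
    if n=="side": b[:, 300:][:22+170]=b[:,300:][:22+170]
    cb=big(b); u=cv2.morphologyEx(k|b,cv2.MORPH_CLOSE,np.ones((5,5))); ck=big(u)
    im=d["frame"].copy(); cv2.drawContours(im,[cb],-1,(0,0,255),1); cv2.drawContours(im,[ck],-1,(255,255,0),1)
    print(n,"board",rect(ray(d,cb,0.07)),"riser",rect(ray(d,ck,0.06)))
    y,x=(130,100) if n=="top" else (140,150)
    cv2.imwrite(f"pics/{n}1.png",cv2.resize(im[y:y+200,x:x+250],None,fx=3,fy=3))
E
```

```text
top board ((600.1614990234375, -31.540008544921875), (179.4912872314453, 159.80154418945312), 62.66795349121094) riser ((559.4201049804688, 0.067962646484375), (493.58319091796875, 294.61279296875), 70.616455078125)
side board ((666.1748657226562, -63.00672912597656), (206.27853393554688, 322.0870361328125), 57.39882278442383) riser ((615.9681396484375, -34.2076416015625), (539.5267944335938, 464.5089111328125), 70.8337631225586)
```

View pics/top1.png

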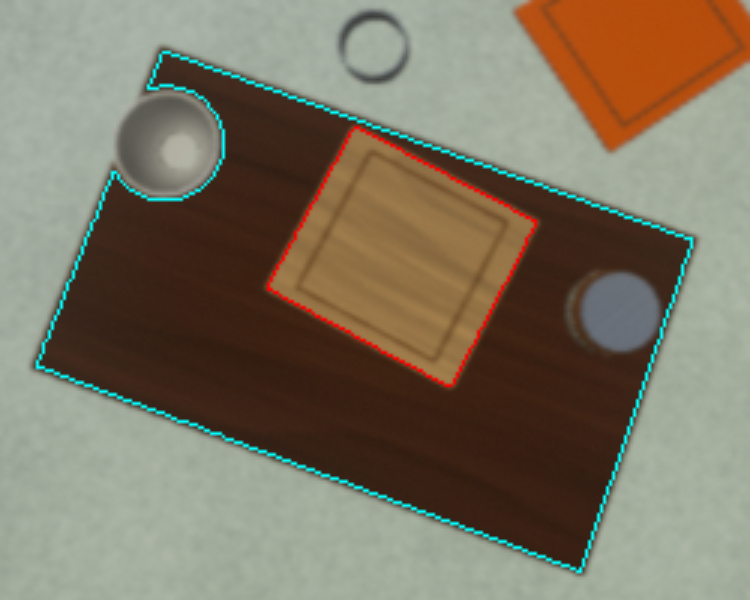

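View pics/side1.png

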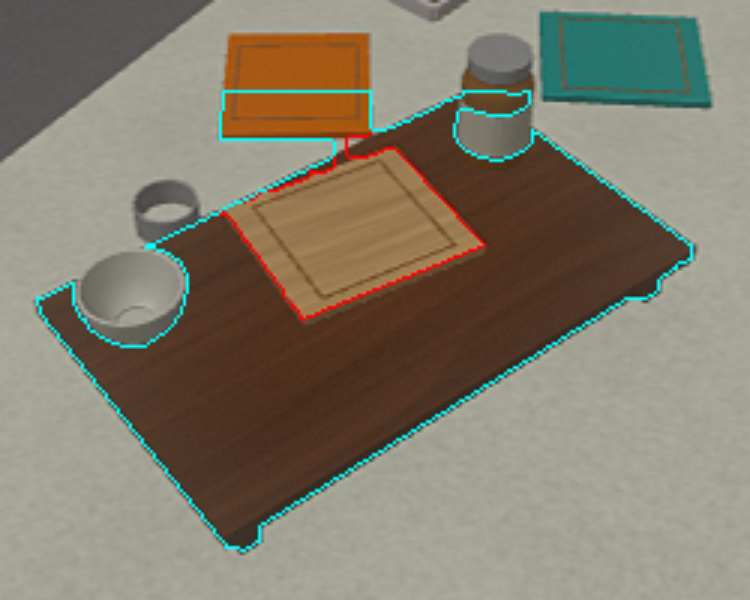

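The overlay outlines the light-wood board (full-frame corners about (219,173), (279,204), (251,259), (189,226)) and the riser's rim cleanly in the top view, so the choice holds. Next I get the poses and the shift to the pre-push point.

```bash
cat >> h.py <<'E'
RC=np.array([.5594,.0001]); RY=np.radians(70.62-90)
EX=np.array([np.cos(RY),np.sin(RY)]); EY=np.array([-EX[1],EX[0]])
def uv(p): p=np.asarray(p)[:2]-RC; return np.array([p@EX,p@EY])*1000
def xy(u,v): return RC+(u*EX+v*EY)/1000
def status():
    s=arm.observe(); T=R.from_rotvec(s["ee_rot"]).as_matrix(); p=s["position"]
    tu=np.degrees(np.arctan2(T[1,0],T[0,0]))
    print("t",round(s["clock"],2),"p",p.round(4),"uv",uv(p).round(1),"F",s["force"].round(1),"w",round(s["width"],2),"yaw toolx",tu.round(2),"tilt",np.degrees(np.arccos(-T[2,2])).round(2), "riser yaw",np.degrees(RY).round(2))
    return s,T,p
def togo(u,v,z):
    s,T,p=status(); d=np.r_[xy(u,v),z]-p
    print("tool shift mm",(T.T@d*1000).round(1));
E
python3 - <<'E'
from h import *
togo(-75,-16,.226)
d=eyes.get_image("top"); s=arm.observe(); print(s["joints"].round(2))
for nm,px,z in(("jar top",(306,234),.175),("bowl rim",(156,178),.11),("cutter rim",(224.5,145.5),.03)):
    P=ray(d,px,z)[0]; print(nm,P.round(3),uv(P).round(0))
ck=proj(d,[[*xy(u,v),.06] for u in(-150,150) for v in(-250,250)]);print(ck.round(1))
E
```

```text
t 0.2 p [ 0.262  -0.5671  0.2263] uv [ -92.4 -633.8] F [-0.3 -1.4 -0.1] w 1.0 yaw toolx 24.79 tilt 0.05 riser yaw -19.38
tool shift mm [ 442.9 -431.     0.6]
[ 1.04  0.43  0.02  1.57 -0.01  1.13 -0.08]
jar top [ 0.552 -0.203  0.175] [  61. -194.]
bowl rim [0.687 0.16  0.11 ] [ 67. 193.]
cutter rim [ 0.789 -0.001  0.03 ] [217.  75.]
[[294.1 322. ]
 [109.2 252.5]
 [332.7 208.7]
 [152.6 144.4]]
```

```bash
python3 -m inch '[[[0,34,-33,0,0],[0,34,-33,0,0],[0,34,-33,0,0],[0,34,-33,0,0],[0,34,-33,0,0],[0,34,-33,0,0],[0,34,-33,0,0],[0,34,-33,0,0],[0,34,-33,0,0],[0,34,-33,0,0],[0,20,-20,0,0],[0,0,0,0,0]]]' 10; python3 -c "
from h import *
togo(-75,-16,.226);print(arm.observe()['joints'].round(2))"
```

```text
clock: 1.45
position: [0.4477, -0.0822, 0.2251]
ee_rot: [3.067, 0.669, 0.003]
force: [0.3, -0.8, -0.4]
width: 0.999
t 1.45 p [ 0.4477 -0.0822  0.2251] uv [ -78.1 -114.7] F [ 0.3 -0.8 -0.4] w 1.0 yaw toolx 24.59 tilt 0.18 riser yaw -19.38
tool shift mm [ 70.7 -68.9  -1.1]
[ 0.31  0.18 -0.28  1.95  0.06  1.02 -1.14]
```

```bash
python3 -m inch '[[[0,35,-35,0,0],[0,35,-34,0,0],[0,0,0,0,7],[0,0,0,0,7],[0,0,0,0,7],[0,0,0,0,7],[0,0,0,0,7],[0,0,0,0,7],[0,0,0,0,0]]]'; python3 -c "
from h import *
togo(-75,-16,.09);print(arm.observe()['joints'].round(2))"
```

```text
clock: 2.35
position: [0.4818, 0.0025, 0.2243]
ee_rot: [3.092, -0.527, 0.003]
force: [0.2, -0.1, -0.1]
width: 1.0
t 2.35 p [0.4818 0.0025 0.2243] uv [-74.  -23.5] F [ 0.2 -0.1 -0.1] w 1.0 yaw toolx -19.35 tilt 0.29 riser yaw -19.38
tool shift mm [ -1.3  -8.1 134.2]
[ 0.06  0.22 -0.22  1.9   0.06  1.03 -2.09]
```

```bash
python3 -m inch '[[[0,0,-4,30,0],[0,0,-4,30,0],[0,0,0,30,0],[0,0,0,30,0],[0,0,0,10,0],[0,0,0,0,0]]]'
python3 - <<'E'
from h import *
togo(-75,-16,.065)
for n in("top","side"):
    cv2.imwrite(f"pics/{n}2.png",eyes.get_image(n)["frame"])
E
```

```text
clock: 2.95
position: [0.4866, 0.0056, 0.0919]
ee_rot: [3.096, -0.5, 0.01]
force: [0.2, 0.4, 1.2]
width: 1.003
t 2.95 p [0.4866 0.0056 0.0919] uv [-70.5 -18.9] F [0.2 0.4 1.2] w 1.0 yaw toolx -18.36 tilt 0.48 riser yaw -19.38
tool shift mm [-4.7 -3.1 26.9]
```

View pics/side2.png

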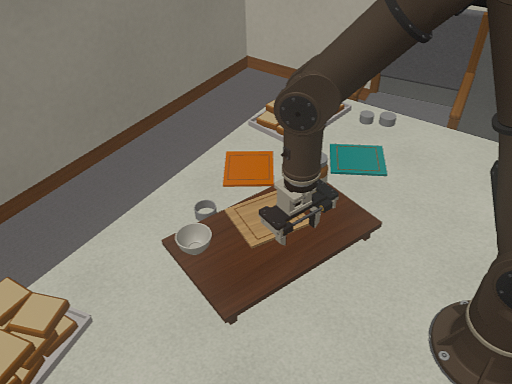

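View pics/top2.png

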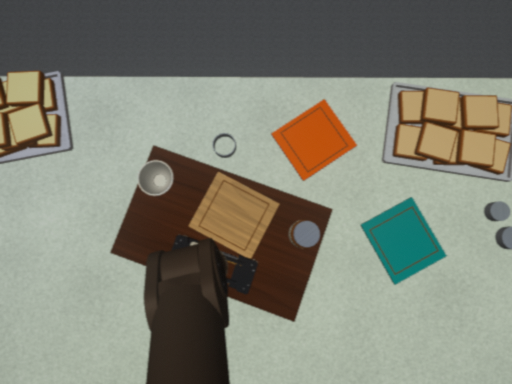

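The gripper is straddling behind the near edge (top view, gripper at about (215,262)), clear of the board, jar and bowl. I lower it to just above the riser top.

```bash
python3 -m inch '[[[0,-6,-3,10,1],[0,0,0,9,0],[0,0,0,4,0],[0,0,0,2,0],[0,0,0,0,0]]]'; python3 -c "
from h import *
togo(-30,-16,.0645)"
```

```text
clock: 3.55
position: [0.4877, 0.0101, 0.0726]
ee_rot: [3.094, -0.527, 0.029]
force: [-0.4, -0.7, -0.1]
width: 0.997
t 3.55 p [0.4877 0.0101 0.0726] uv [-70.9 -14.4] F [-0.4 -0.7 -0.1] w 1.0 yaw toolx -19.31 tilt 1.07 riser yaw -19.38
tool shift mm [40.8  1.7  8.8]
```

```bash
python3 -m inch '[[[0,-2,0,4,0],[0,0,0,3,0],[0,0,0,2,0],[0,0,0,0,0]]]'; python3 -c "
from h import *
togo(-30,-16,.0645);s,T,p=status();print(T.round(3))"
```

```text
clock: 3.95
position: [0.4865, 0.0105, 0.0634]
ee_rot: [3.095, -0.526, 0.031]
force: [-0.8, 0.1, -0.4]
width: 1.004
t 3.95 p [0.4865 0.0105 0.0634] uv [-72.2 -14.4] F [-0.8  0.1 -0.4] w 1.0 yaw toolx -19.31 tilt 1.13 riser yaw -19.38
tool shift mm [42.3  1.7 -0.2]
t 3.95 p [0.4865 0.0105 0.0634] uv [-72.2 -14.4] F [-0.8  0.1 -0.4] w 1.0 yaw toolx -19.31 tilt 1.13 riser yaw -19.38
[[ 0.944 -0.331  0.019]
 [-0.331 -0.944 -0.006]
 [ 0.02  -0.001 -1.   ]]
```

```bash
python3 -m inch '[[[0,6,0,0,0],[0,6,0,0,0],[0,6,0,0,0],[0,6,0,0,0],[0,6,0,0,0],[0,6,0,0,0],[0,6,0,0,0],[0,6,0,0,0],[0,6,0,0,0],[0,0,0,0,0]]]'
python3 - <<'E'
from h import *
togo(20,-16,.0645)
for n in("top","side"):
    cv2.imwrite(f"pics/{n}3.png",eyes.get_image(n)["frame"])
E
```

```text
clock: 4.95
position: [0.5424, -0.0096, 0.0644]
ee_rot: [3.094, -0.528, 0.03]
force: [-0.1, 0.7, 0.1]
width: 0.997
t 4.95 p [ 0.5424 -0.0096  0.0644] uv [-12.8 -14.8] F [-0.1  0.7  0.1] w 1.0 yaw toolx -19.36 tilt 1.11 riser yaw -19.38
tool shift mm [32.8  1.2  0.6]
```

View pics/side3.png

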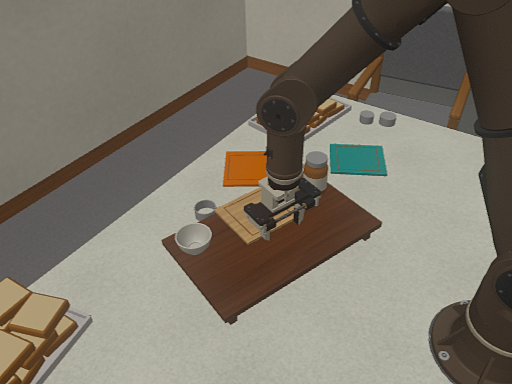

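View pics/top3.png

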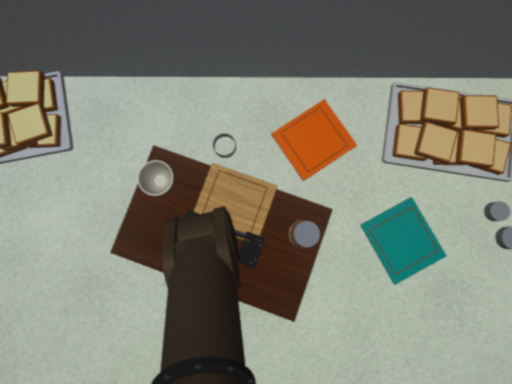

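The board is now nearly square and pushed about 35 mm. Its far edge runs from (222,165) to (276,183) in the top view, just at the riser's far edge. I fit the far edge numerically.

```bash
cat >> h.py <<'E'
def faredge(d,tag=None):
    b,_=masks(d); r=np.zeros_like(b); 
    poly=proj(d,[[*xy(u,v),.07] for u,v in((-60,-140),(-60,120),(215,120),(215,-140))]).astype(np.int32)
    cv2.fillConvexPoly(r,poly,255); b&=r
    b=cv2.morphologyEx(b,cv2.MORPH_CLOSE,np.ones((5,5))); c=big(b)
    P=np.array([uv(p) for p in ray(d,c,.07)])
    vmin,vmax=P[:,1].min(),P[:,1].max()
    pts=[]
    for v in np.arange(vmin+12,vmax-12,3):
        q=P[abs(P[:,1]-v)<2.5]
        if len(q): pts.append(q[q[:,0].argmax()])
    pts=np.array(pts); k=np.polyfit(pts[:,1],pts[:,0],1)
    print("far edge: u at mid",np.polyval(k,(vmin+vmax)/2).round(1),"skew deg",np.degrees(np.arctan(-k[0])).round(2),"resid",np.std(pts[:,0]-np.polyval(k,pts[:,1])).round(2),"v range",vmin.round(1),vmax.round(1))
    im=d["frame"].copy(); cv2.drawContours(im,[c],-1,(0,0,255),1)
    if tag: cv2.imwrite(f"pics/{tag}.png",cv2.resize(im[120:320,100:350],None,fx=3,fy=3))
E
python3 -c "
from h import *
faredge(eyes.get_image('top'),'e3')"
```

```text
far edge: u at mid 156.1 skew deg 0.09 resid 0.62 v range -96.0 84.8
```

View pics/e3.png

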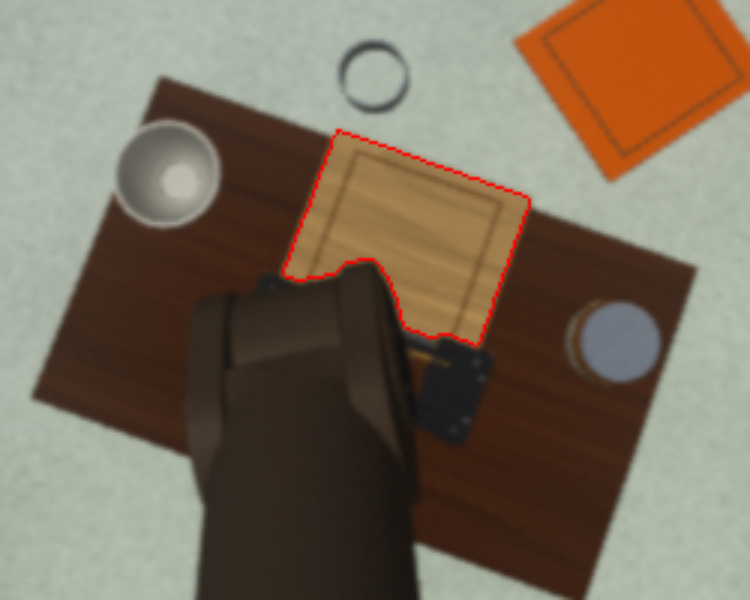

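```bash
python3 -m inch '[[[0,6,0,0,0],[0,6,0,0,0],[0,6,0,0,0],[0,5,0,0,0],[0,3,0,0,0],[0,0,0,0,0]]]'
cat >> h.py <<'E'
def edge(d,vs,u0,z,rng=14):
    """subpixel strongest-gradient u along riser x at given v's"""
    g=cv2.GaussianBlur(d["frame"],(0,0),.7).astype(np.float32); us=np.arange(u0-rng,u0+rng,.25); out=[]
    for v in vs:
        q=proj(d,[[*xy(u,v),z] for u in us]).astype(np.float32)
        pr=cv2.remap(g,q[:,0].reshape(1,-1),q[:,1].reshape(1,-1),cv2.INTER_LINEAR)[0]
        gr=np.abs(np.gradient(pr,axis=0)).sum(1); gr[:3]=0; gr[-3:]=0
        w=np.where(gr>.5*gr.max(),gr,0); i=gr.argmax(); w[np.abs(np.arange(len(w))-i)>14]=0
        out.append((w*us).sum()/w.sum())
    k=np.polyfit(vs,out,1); r=out-np.polyval(k,vs); vs=np.asarray(vs)[abs(r)<2]; o=np.array(out)[abs(r)<2]; k=np.polyfit(vs,o,1)
    return k, np.std(o-np.polyval(k,vs))
E
python3 - <<'E'
from h import *
togo(20,-16,.0645)
d=eyes.get_image('top'); faredge(d,'e4')
vs=np.r_[np.arange(-235,-115,5),np.arange(105,145,5)]
kr,rr=edge(d,vs,150,.06); print("riser far edge slope deg",np.degrees(np.arctan(-kr[0])).round(2),"u(v=-6)",np.polyval(kr,-6).round(2),rr)
kb,rb=edge(d,np.arange(-85,75,5),185,.07); print("board edge deg",np.degrees(np.arctan(-kb[0])).round(2),"u(v=-6)",np.polyval(kb,-6).round(2),rb)
E
```

```text
clock: 5.7
position: [0.5673, -0.0182, 0.0647]
ee_rot: [3.094, -0.526, 0.027]
force: [-0.4, -0.4, -0.6]
width: 0.995
t 5.7 p [ 0.5673 -0.0182  0.0647] uv [ 13.6 -14.6] F [-0.4 -0.4 -0.6] w 1.0 yaw toolx -19.28 tilt 1.01 riser yaw -19.38
tool shift mm [6.4 1.4 0.3]
far edge: u at mid 182.2 skew deg -0.25 resid 0.66 v range -96.0 84.8
riser far edge slope deg 0.04 u(v=-6) 149.48 0.3073591858810591
board edge deg -0.81 u(v=-6) 184.49 0.8364164330909336
```

Run:
```python
from h import *
d=eyes.get_image('top'); Rm=cv2.Rodrigues(d["rvec"])[0]; c=-Rm.T@d["tvec"]; print("cam",c.round(3),uv(c).round(0))
g=d["frame"]
for v in(-70,-30,10,50):
    us=np.arange(168,200,1.5); q=proj(d,[[*xy(u,v),.07] for u in us]).astype(np.float32)
    pr=cv2.remap(g,q[:,0].reshape(1,-1),q[:,1].reshape(1,-1),cv2.INTER_LINEAR)[0]
    print(v,[(round(float(u),1),*map(int,p)) for u,p in zip(us,pr)])
s=eyes.get_image('side')["frame"]
cv2.imwrite("pics/s4.png",cv2.resize(s[160:280,160:340],None,fx=4,fy=4,interpolation=cv2.INTER_CUBIC))
cv2.imwrite("pics/t4.png",cv2.resize(g[140:240,180:320],None,fx=5,fy=5,interpolation=cv2.INTER_CUBIC))
```

```text
cam [ 0.547 -0.1    1.045] [ 22. -99.]
-70 [(168.0, 55, 93, 127), (169.5, 56, 96, 130), (171.0, 60, 101, 135), (172.5, 68, 112, 146), (174.0, 74, 121, 155), (175.5, 78, 125, 160), (177.0, 80, 127, 163), (178.5, 82, 128, 162), (180.0, 88, 131, 162), (181.5, 102, 139, 163), (183.0, 121, 152, 165), (184.5, 145, 167, 170), (186.0, 159, 178, 173), (187.5, 167, 184, 176), (189.0, 169, 186, 177), (190.5, 170, 186, 177), (192.0, 170, 186, 177), (193.5, 170, 186, 177), (195.0, 170, 186, 177), (196.5, 170, 186, 177), (198.0, 170, 186, 177), (199.5, 170, 185, 177)]
-30 [(168.0, 61, 102, 136), (169.5, 57, 97, 131), (171.0, 58, 98, 132), (172.5, 67, 110, 144), (174.0, 74, 119, 153), (175.5, 77, 124, 158), (177.0, 79, 126, 160), (178.5, 81, 128, 161), (180.0, 87, 131, 161), (181.5, 99, 137, 161), (183.0, 120, 150, 164), (184.5, 143, 164, 167), (186.0, 157, 176, 172), (187.5, 168, 185, 176), (189.0, 171, 188, 178), (190.5, 173, 189, 179), (192.0, 173, 189, 180), (193.5, 173, 189, 180), (195.0, 172, 188, 178), (196.5, 172, 188, 178), (198.0, 172, 188, 178), (199.5, 174, 189, 180)]
10 [(168.0, 62, 10
[... 308 characters left out ...]
), (189.0, 169, 183, 175), (190.5, 170, 185, 175), (192.0, 170, 185, 176), (193.5, 170, 185, 175), (195.0, 169, 184, 174), (196.5, 168, 182, 173), (198.0, 167, 181, 172), (199.5, 168, 183, 173)]
50 [(168.0, 65, 107, 140), (169.5, 58, 97, 130), (171.0, 64, 105, 139), (172.5, 72, 116, 152), (174.0, 77, 124, 159), (175.5, 81, 129, 164), (177.0, 82, 130, 164), (178.5, 82, 129, 164), (180.0, 81, 126, 160), (181.5, 81, 120, 150), (183.0, 79, 108, 130), (184.5, 77, 95, 108), (186.0, 72, 80, 85), (187.5, 75, 79, 79), (189.0, 77, 79, 77), (190.5, 90, 91, 88), (192.0, 104, 104, 100), (193.5, 121, 123, 117), (195.0, 138, 142, 133), (196.5, 149, 156, 148), (198.0, 160, 170, 161), (199.5, 165, 176, 167)]
```

View pics/t4.png

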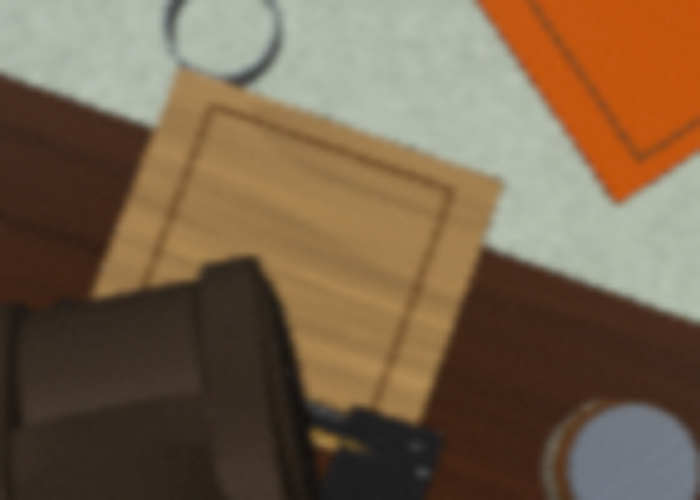

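View pics/s4.png

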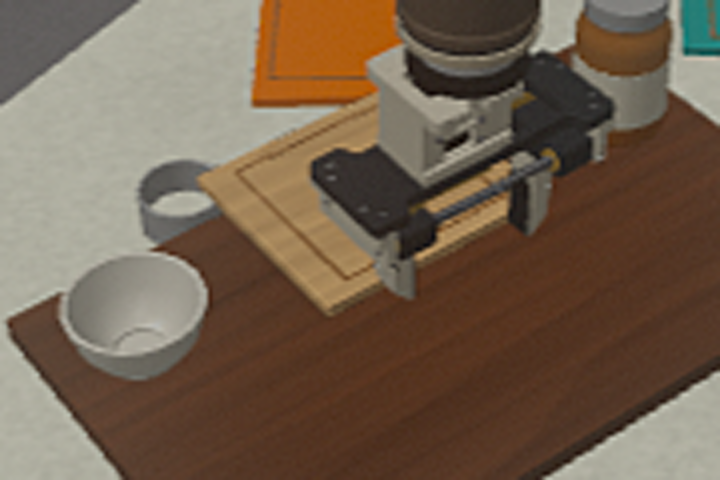

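```bash
python3 -m inch '[[[0,3,0,0,0],[0,2,0,0,0],[0,1,0,0,0],[0,0,0,0,0]]]'
cat >> h.py <<'E'
def check(d):
    vs=np.r_[np.arange(-235,-115,5),np.arange(105,145,5)]
    kr,rr=edge(d,vs,149.5,.06); kb,rb=edge(d,np.arange(-88,35,4),188,.07,10)
    print("riser",np.degrees(np.arctan(-kr[0])).round(2),np.polyval(kr,-6).round(2),rr.round(2),"board",np.degrees(np.arctan(-kb[0])).round(2),np.polyval(kb,-6).round(2),rb.round(2))
E
python3 -c "
from h import *
status(); d=eyes.get_image('top'); check(d); faredge(d)"
```

```text
clock: 6.25
position: [0.5722, -0.0198, 0.0648]
ee_rot: [3.094, -0.524, 0.026]
force: [-1.8, 0.4, -0.7]
width: 1.001
t 6.25 p [ 0.5722 -0.0198  0.0648] uv [ 18.7 -14.6] F [-1.8  0.4 -0.7] w 1.0 yaw toolx -19.24 tilt 0.95 riser yaw -19.38
riser 0.02 149.53 0.32 board 0.53 188.41 0.32
far edge: u at mid 187.3 skew deg -0.05 resid 0.63 v range -96.0 84.8
```

```bash
python3 -m inch '[[[0,1.3,0,0,0],[0,0,0,0,0]]]'; python3 -c "
from h import *
status(); d=eyes.get_image('top'); check(d); faredge(d)"; python3 -m inch '[[[0,-3,0,0,0],[0,-10,0,0,0],[0,-20,0,0,0],[0,-20,0,0,0],[0,-20,0,0,0],[0,-20,0,0,0],[0,-10,0,0,0],[0,0,0,0,0]]]';  python3 -c "
from h import *
status(); d=eyes.get_image('top'); check(d); faredge(d,'e5')"
```

```text
clock: 6.5
position: [0.5734, -0.0202, 0.0649]
ee_rot: [3.094, -0.524, 0.026]
force: [-0.4, -0.3, 0.2]
width: 0.998
t 6.5 p [ 0.5734 -0.0202  0.0649] uv [ 20.  -14.5] F [-0.4 -0.3  0.2] w 1.0 yaw toolx -19.23 tilt 0.95 riser yaw -19.38
riser 0.04 149.48 0.3 board 0.54 189.9 0.43
far edge: u at mid 188.8 skew deg -0.08 resid 0.64 v range -96.0 84.8
clock: 7.35
position: [0.4691, 0.0157, 0.0631]
ee_rot: [3.094, -0.524, 0.027]
force: [0.1, -0.1, 0.4]
width: 1.001
t 7.35 p [0.4691 0.0157 0.0631] uv [-90.4 -15.2] F [ 0.1 -0.1  0.4] w 1.0 yaw toolx -19.21 tilt 0.99 riser yaw -19.38
riser 0.04 149.49 0.31 board 0.59 189.87 0.4
far edge: u at mid 188.7 skew deg 0.01 resid 0.63 v range -96.0 85.0
```

View pics/e5.png

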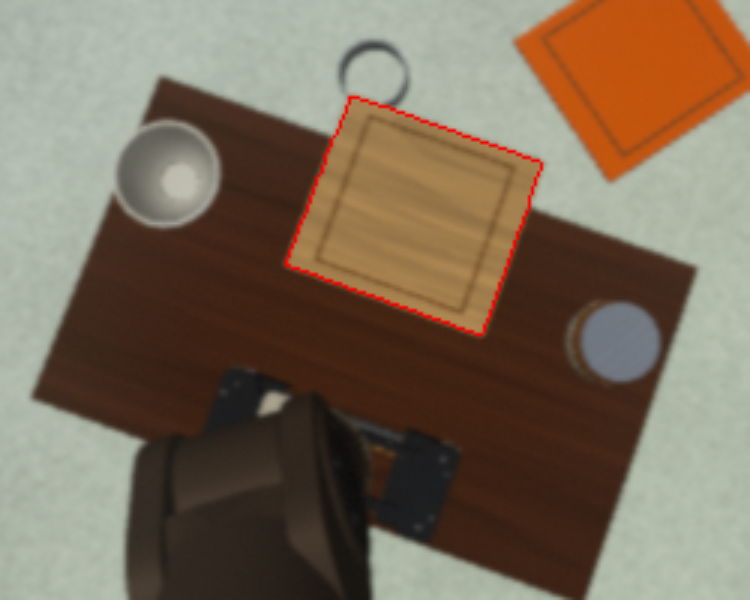

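Run:
```python
from h import *
d=eyes.get_image('top'); b,_=masks(d); roi=np.zeros_like(b); roi[145:240,185:290]=255; b&=roi; b=cv2.morphologyEx(b,cv2.MORPH_CLOSE,np.ones((5,5)))
c,s,a=rect(ray(d,big(b),.07)); print(uv(np.array(c)/1000),s,a-70.62)
for v,u0,z in((0,29,.07),):
    k,r=edge(d,np.arange(-90,80,5),29,.07,10); print("near edge",np.degrees(np.arctan(-k[0])),np.polyval(k,-6),r)
k,r=edge(d,np.arange(-235,-150,5),-150.5,.06,10);print("riser near",np.polyval(k,-6),np.degrees(np.arctan(-k[0])))
sd=eyes.get_image('side')
cv2.imwrite("pics/s5.png",cv2.resize(sd["frame"][130:290,150:350],None,fx=4,fy=3.75))
# predicted corners for the target pose in side view
print(proj(sd,[[*xy(149.5+40,v),.07] for v in(-96,85)]).round(1),proj(sd,[[*xy(29.5,v),.07] for v in(-96,85)]).round(1))
```

```text
[109.91435838  -5.42851987] (180.94244384765625, 159.57081604003906) -0.09142028808594205
near edge 0.15455830338097257 30.36337479055971 0.2567484475918664
riser near -148.67480401942075 -0.04410264737997375
[[260.5 177.5]
 [207.9 202.1]] [[295.2 206.3]
 [240.6 235. ]]
```

View pics/s5.png

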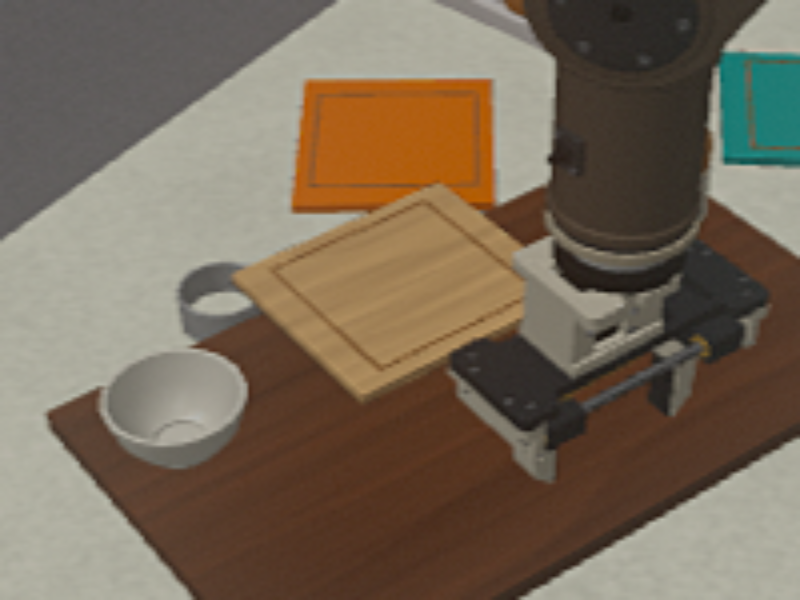

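Every estimate puts the overhang within about 1.5 mm of 40 mm, and the board is square within about 0.6° on all of them. I raise the arm clear, take a final look and hand in.

```bash
python3 -m inch '[[[0,0,0,-20,0],[0,0,0,-30,0],[0,0,0,-40,0],[0,0,0,-40,0],[0,0,0,-20,0],[0,0,0,0,0],[0,0,0,0,0]]]'
python3 - <<'E'
from h import *
status(); d=eyes.get_image('top'); check(d); cv2.imwrite("pics/t6.png",d["frame"])
E
```

```text
clock: 8.2
position: [0.4749, 0.0137, 0.2194]
ee_rot: [3.095, -0.534, 0.034]
force: [0.6, -0.0, -0.8]
width: 1.004
t 8.2 p [0.4749 0.0137 0.2194] uv [-84.2 -15.2] F [ 0.6 -0.  -0.8] w 1.0 yaw toolx -19.58 tilt 1.26 riser yaw -19.38
riser 0.04 149.48 0.31 board 0.57 189.86 0.39
```

View pics/t6.png

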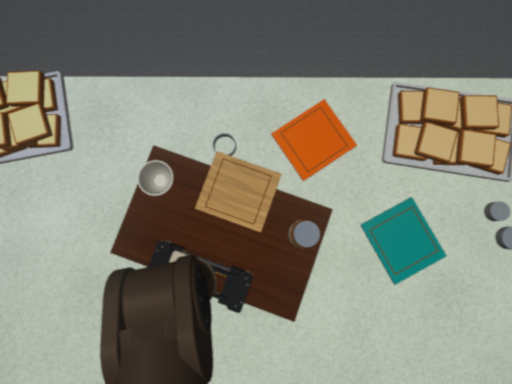

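The board sticks out past the far edge ((217,154) to (281,178)). The bowl (156,178), jar (306,234) and cutter (224,145) are where they started, and the gripper is clear.

```bash
python3 -c "
from cell import workorder
print(workorder.sign_off())"
```

```text
the job is handed in; nothing more can be done
None
```

I pushed the light-wood board along the riser with the tips of both open fingers behind its near edge, which also squared it. I then drew back, raised the arm clear and handed the job in at about 8.3 s on the robot's clock.

- **Overhang:** the last checks put it at about 40 mm. Gradient edges of board and riser gave 40.4 mm, the colour outline 39.2 mm, and the near edge plus the board's depth 40.0–40.9 mm.
- **Squareness:** the estimates disagreed slightly. The far-edge gradient fit gave about 0.5° of skew, while the near-edge fit, the rectangle fit and the far-edge outline fit gave 0.15° or less.
- **Other things:** the board is well inside the riser's ends. By eye in the last picture, the jar, bowl and cutter are where they started. The wrist force read under 2 N at every check, though I only read it between moves.

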